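Clear the off-cuts from the downdraft deburring table

ROBOT

A 6-joint arm with a two-finger parallel gripper is mounted at the origin on the work surface. World frame = base frame: x ahead of the robot, y to its left, z up, the work surface at z = 0. Lengths are in mm, angles in rad, forces in N, time in s.
With the tool pointing down it reaches from about 250 to 725 mm from the base axis. Payload 9.7 kg.
Tool frame: the origin (TCP) lies midway between the tips of the shut fingers; the grasp point (between the pads) lies manip.hold_point_z behind it (manip.hold_point_z is the distance from the TCP to the grasp point, in mm); z points along the fingers, y is the line along which they close (so a half turn about z gives the same grasp; the last joint's range is limited). The gripper opens to 85 mm and grips with 20 to 120 N. Pads are 22 mm wide; open, the fingers measure 114 mm over their backs; the gripper's body (76 mm by 85 mm) begins 54 mm behind the grasp point. The pads swing forward as they close: fully open they stand 13 mm farther back than shut.
Start: joints at [-1.289, 0.087, 0.176, 1.66, 0, 1.571], TCP at [152.944, -528.304, 193.984] pointing down, gripper open.
Joint ranges: [-3.13, 3.13], [-0.85, 1.81], [-1.15, 1.24], [-2.2, 2.28], [-1.44, 1.52], [-3.14, 3.14]. Speed limits (rad/s): [2.22, 2.22, 2.57, 3.14, 3.14, 3.14].

INTERFACE

Orientations are given as a rotation vector (axis times angle).
In Python, from workcell import manip gives the robot as it stands. The module is installed in compiled form; this text tells all that it offers.
- The arm moves only by the shell command python3 -m inch 'ROWS' [FORCE]. ROWS is text: rows parted by semicolons, each of 7 numbers parted by spaces: the shift along the tool's x, y, z in units of 25 mm (1.0 is 25 mm), then the turn, a rotation vector about the tool's x, y, z in units of 6 degrees (1.0 is 6 degrees), then the finger opening in mm, from 0 to 85.4. In form: x y z ax ay az claw; .... A call has 1 to 10 rows; each row shifts and turns the commanded pose from where the row before left it, along the tool's axes as they then stand; what a row does not reach is not made up. A row lasts 1/12 s, in which the tool goes at most 41.7 mm and 7.16 degrees, less where a joint would pass 70% of its speed; a pose out of reach is approached as far as the arm can. A call is refused whole if a number of a shift passes 1 or a number of a turn 1, either way. A call with a gripper value outside its range is refused whole. The fingers move at their own pace and stop on an object; FORCE is the grip in N (left out, the last holds). Time passes only in rows, so rows that do not move let the fingers close. It gives the time, the measured TCP pose, the force, the opening and the grip force at its end, in the units of the state.
- manip.sense(): the state, without advancing time (a new reading comes with each control period).
- manip.snapshot(name): name is "scene" or "side" or "wrist"; returns the picture (420x560x3 uint8, blue, green, red); there is no depth.
- manip.camera_params(name): a dict with "K" (3x3 intrinsics, pixels), "position" and "attitude" of the camera in the world; the wrist camera has in their place "mount" (4x4, takes a point from camera to tool coordinates, whose origin is the TCP and whose axes are the flange's). Camera axes: x right, y up, looking along -z (the intrinsics and any distortion apply to the point x, -y, -z); pixel columns grow to the right and rows downward; lengths in mm; the calibration is good to about 2 mm. A picture is of the moment at which its call begins: read the wrist's pose just before it. camera_params takes no time and is no camera call.
- manip.sign_off(): hands the job in; it is judged then, once.
Trained networks look in the newest picture that a camera, given by its name, has taken for a name from the list of things; names that differ only in an ending like _2 or _b are one class to them, and where a whole thing is asked for, a point or a joint stands for the part that bears it (a point fixed in the world has none). Each returns a list of dicts, best first, with "confidence" (0 to 1); they miss things now and then, are a little off and sometimes report something else, mostly with a low value. They report only what shows in the picture. A call takes as long as a camera call.
- manip.cut_out(label, camera): "region" (420x560 bool, what is visible of it) and "extent" ([left, top, right, bottom] in pixels, round what is visible of it).
The state is a dict: "time_s": time; "joints": joint angles; "joint_vel": joint speeds; "tau": joint torques, N m; "eef_pos": TCP position; "eef_rot": TCP orientation; "force": force on the tool from outside, world axes, zero at the start; "torque": the same for the moment, N m; "opening": finger opening in mm; "grasp_force": force on a finger pad.
Only numpy, scipy, OpenCV 4.12 (cv2) and the standard library are available. Lean on these libraries where they do the work, as an engineer would, in place of code of your own. Each camera call takes 0.05 s, during which the arm holds its last target. There are 200 camera calls.

TASK

Clear up the green deburring table: lift the cover off the scrap opening and lay it on the bench beside the table, then take the bench brush and sweep every off-cut into the opening - they are sharp, so never touch them with the gripper itself - and put the brush back on the rubber mat, bristles down. Seat the cover flat on its two pins again and only then turn the suction dial until its pointer points at the green mark. Leave the tub, bottle and hammer where they are.

Things in the scene. Friction and masses are not known exactly. Their poses are not given: they have to be found in the camera images.
- table_unit: Fixed bench-top downdraft deburring table: green housing 258 mm (x) by 450 mm (y, -250 to 200), flat grey steel top 80 mm above the bench. Origin at bench level; x from the robot's side to the far side, y along its length towards the scrap opening, z up. A grey control box 101 x 120 mm, 55 mm high, stands against the robot's side, centred at x = -180, y = -100 mm.
- opening (a point): Centre of the scrap opening, level with the steel top. Opening: the full 210 mm between the side rails (x) and 80 mm along y (table y 75 to 155), 68 mm deep, upright walls; beyond it 20 mm of top and an end rail. The off-cuts lie on the flat top before it, 210 mm wide (x), from the other end rail (inner face at table y = -230) to y = 75. All rails are 10 mm high, side rails 24 mm wide.
- seat (a point): Where the cover's origin lies when seated: midway between the two brass pins, at the height of the rail tops (90 mm). The pins stand 14 mm high on the rails, 117 mm either side of this point along the table's x; 8 mm diameter, tapered tips. The rails carry the ends of the plate. Axes as the table's.
- cover: Loose aluminium cover, 0.25 kg: plate 256 mm (its x) by 110 mm (y), 4 mm thick, a 12 mm hole 117 mm either side of the centre along x; under its long edges two flanges (196 mm long, 4 thick) reach 9 mm down. Origin: centre of the plate's underside, z up. It starts seated on the pins, either way round fits; laid on the bench its origin is 9 mm up.
- cover_handle (a point): Centre of the cover's red bar handle, 34 mm above the cover's origin: the bar is 62 mm long (cover's x), 12 mm thick and 12 mm tall, with 22 mm of free space below, held by a post near either end.
- brush: Bench brush, 0.22 kg, standing on its bristles. Stock of wood 90 mm long (its x), 40 wide (y), from 40 to 64 mm above the bristle tips; bristle block 86 x 36 mm, 40 mm long, as good as rigid. A round handle (20 mm diameter, axis 52 mm up) runs on from the stock to x = -161 mm. Origin at the bristle tips under the centre of the stock, z up; grip across the 40 mm, 54 mm above it.
- mat: Black rubber mat fixed on the bench, 280 mm (x) by 130 mm (y), 3 mm thick: the brush's place. Origin at the centre of its underside.
- dial (a joint): Angle of the suction dial on the control box, 0 to 4.7 rad, growing as it is turned clockwise seen from above. At 0 the pointer points along the table's -x. It stays where it is left (friction about 0.03 N m).
- dial_grip (a point): Grip point on the dial's axis (vertical), 86 mm above the bench: the black knob has an upright grip bar 44 mm long, 14 mm thick, from 9 to 38 mm above the control box's top, lying along the line of the pointer. The knob's round foot is 46 mm in diameter.
- dial_pointer (a point): Point 34 mm from the dial's axis in the direction in which the pointer (white line on the grip bar, drawn on the half towards this point) points; turns with the dial.
- mark (a point): Bright green index mark on the dial plate, 34 mm from the dial's axis, fixed during a run; it stands at another angle in each run, clockwise of the pointer at the start. The pointer is set when it points at this mark.
- red_tub: Red plastic tub, 68 mm wide, 60 mm high, on the bench; origin at the centre of its underside. Bystander.
- oil_bottle: Yellow oil bottle, 54 mm wide, 150 mm high, on the bench; origin at the centre of its underside. Bystander.
- hammer: Hammer, 260 mm long, lying on the bench; origin under its middle. Bystander. The bench between it and the table's +y end is free, with room for the cover.
- offcut0: Loose off-cut with sharp edges: bright steel square bar end, 18 x 18 mm, 16 mm tall. Origin at its centre. May be absent.
- offcut1: Loose off-cut with sharp edges: brass hexagon bar end, 24 mm across corners, 16 mm tall. Origin at its centre. May be absent.
- offcut2: Loose off-cut with sharp edges: aluminium flat bar end, 22 x 14 mm, 14 mm tall. Origin at its centre. May be absent.
- offcut3: Loose off-cut with sharp edges: copper round bar end, 24 mm diameter, 14 mm tall, lying on its flat face. Origin at its centre. May be absent.
- offcut4: Loose off-cut with sharp edges: dark steel flat bar end, 22 x 14 mm, 12 mm tall. Origin at its centre. May be absent.
- offcut5: Loose off-cut with sharp edges: aluminium angle end (L-shaped), 18 x 15 mm outside, 6 mm walls, 16 mm tall. Origin at its centre. May be absent.
- offcut6: Loose off-cut with sharp edges: brass square bar end, 16 x 16 mm, 18 mm tall. Origin at its centre. May be absent.
- offcut7: Loose off-cut with sharp edges: steel hexagon bar end, 24 mm across corners, 14 mm tall. Origin at its centre. May be absent.
- offcut8: Loose off-cut with sharp edges: aluminium bar end, 20 x 16 mm, 15 mm tall. Origin at its centre. May be absent.
- offcut9: Loose off-cut with sharp edges: steel round bar end, 22 mm diameter, 16 mm tall, standing on its flat face. Origin at its centre. May be absent.

How it is judged (in metres and radians):
On the way, in this order (a step that is already met when the one before it is completed fails the run):
1. the cover is off its pins and lies flat on the bench beside the table (height (world z) of cover below 0.03 m and horizontal distance between cover and seat above 0.12 m and angle between cover's own z axis and vertical below 0.15 rad and linear speed of cover below 0.03 m/s), for 0.2 s.
2. the brush is brought over the steel top, bristles down to the off-cuts (z of brush in the frame of table_unit between 0.07 and 0.095 m and x of brush in the frame of table_unit between -0.12 and 0.12 m and y of brush in the frame of table_unit between -0.22 and 0.12 m), for 0.05 s.
3. every off-cut lies in the scrap opening, below the steel top (z of offcut0 in the frame of table_unit between 0 and 0.06 m and horizontal distance between each of offcut0, offcut1, offcut2, offcut3, offcut4, offcut5, offcut6, offcut7, offcut8, offcut9 and opening below 0.12 m and z of offcut1 in the frame of table_unit between 0 and 0.06 m and z of offcut2 in the frame of table_unit between 0 and 0.06 m and z of offcut3 in the frame of table_unit between 0 and 0.06 m and z of offcut4 in the frame of table_unit between 0 and 0.06 m and z of offcut5 in the frame of table_unit between 0 and 0.06 m and z of offcut6 in the frame of table_unit between 0 and 0.06 m and z of offcut7 in the frame of table_unit between 0 and 0.06 m and z of offcut8 in the frame of table_unit between 0 and 0.06 m and z of offcut9 in the frame of table_unit between 0 and 0.06 m), for 0.2 s.
4. the cover is seated flat over both pins and let go (distance between cover and seat below 0.006 m and z of cover in the frame of seat below 0.003 m and angle between cover's own z axis and vertical below 0.04 rad and angle between the x axis of cover and the x axis of table_unit, either way round below 0.06 rad and linear speed of cover below 0.02 m/s and contact force between the fingers and cover below 0.1 N), for 0.2 s.
5. the dial's pointer is at the green mark (horizontal distance between dial_pointer and mark below 0.004 m), for 0.2 s.
At the end, for the whole second after the job is handed in: Each off-cut lies in the scrap opening, centre 20 mm or more below the top; the cover is flat over both pins (within 6 mm, at most 3 mm high); the brush stands bristles down, its stock centred over the mat; the pointer is within 0.12 rad of the green mark; all at rest (all of step 3 and distance between cover and seat below 0.006 m and z of cover in the frame of seat below 0.003 m and angle between cover's own z axis and vertical below 0.04 rad and angle between the x axis of cover and the x axis of table_unit, either way round below 0.06 rad and linear speed of each of cover, brush below 0.02 m/s and x of brush in the frame of mat between -0.13 and 0.13 m and y of brush in the frame of mat between -0.06 and 0.06 m and height (world z) of brush below 0.012 m and angle between brush's own z axis and vertical below 0.15 rad and horizontal distance between dial_pointer and mark below 0.004 m and velocity of joint dial between -0.05 and 0.05 rad/s); the robot touches nothing.
It fails at once if the gripper or arm touches an off-cut (contact force between any of the fingers, the arm and offcut0 above 1 N or contact force between any of the fingers, the arm and offcut1 above 1 N or contact force between any of the fingers, the arm and offcut2 above 1 N or contact force between any of the fingers, the arm and offcut3 above 1 N or contact force between any of the fingers, the arm and offcut4 above 1 N or contact force between any of the fingers, the arm and offcut5 above 1 N or contact force between any of the fingers, the arm and offcut6 above 1 N or contact force between any of the fingers, the arm and offcut7 above 1 N or contact force between any of the fingers, the arm and offcut8 above 1 N or contact force between any of the fingers, the arm and offcut9 above 1 N).
It fails at once if a bystander is moved by more than 30 mm (distance of any of red_tub, oil_bottle, hammer from where it was at the start of the episode above 0.03 m).
Of offcut0, offcut1, offcut2, offcut3, offcut4, offcut5, offcut6, offcut7, offcut8, offcut9 only 7 to 10 are there at a start; the rules pass over those that are not, and their reading is None.
At some moment in a run one of offcut0, offcut1, offcut2, offcut3, offcut4, offcut5, offcut6, offcut7, offcut8, offcut9 may be knocked a few centimetres aside while the robot is not near it.
Once in a run the grip may slacken for a moment while it holds something.
It also fails if it takes over 184 s, if anything falls off the work surface, if the arm or the gripper's body presses on something with over 40 N, if the wrist force passes 120 N, or if a joint passes its speed limit or range.

## Working session

There is one attempt and no reset: what is moved stays moved. The work goes in short steps, Python scripts to look and compute and a shell command to move; the robot and the scene stay as the last step left them, time stands still between calls to the robot, and variables do not carry over. Pictures are saved under pics/ and viewed, at most 14 in all, crops included, and the job is handed in when it is done.

```bash
mkdir -p pics; cat > h.py <<'E'
import numpy as np, cv2
from scipy.spatial.transform import Rotation as R
from workcell import manip
def cam(n):
    p=manip.camera_params(n); K=np.array(p["K"])
    if n=="wrist":
        s=manip.sense(); T=np.eye(4); T[:3,:3]=R.from_rotvec(s["eef_rot"]).as_matrix(); T[:3,3]=s["eef_pos"]
        M=T@np.array(p["mount"]); return K,M[:3,3],M[:3,:3],p
    a=np.array(p["attitude"]); A=a if a.shape==(3,3) else R.from_rotvec(a).as_matrix() if a.size==3 else R.from_quat(a).as_matrix()
    return K,np.array(p["position"]),A,p
def ray(c,uv):
    K,o,A,p=c; d=p.get("distortion"); d=np.zeros(5) if d is None else np.array(d,float)
    q=cv2.undistortPoints(np.array(uv,float).reshape(-1,1,2),K,d).reshape(-1,2)
    return (A@np.c_[q[:,0],-q[:,1],-np.ones(len(q))].T).T
def pt(c,uv,z):
    r=ray(c,uv); return c[1]+r*((z-c[1][2])/r[:,2])[:,None]
def proj(c,P):
    K,o,A,p=c; d=p.get("distortion"); d=np.zeros(5) if d is None else np.array(d,float)
    q=(np.atleast_2d(P)-o)@A; q=q*[1,-1,-1]
    return cv2.projectPoints(q,np.zeros(3),np.zeros(3),K,d)[0].reshape(-1,2)
E
python3 - <<'E'
from h import *
for n in ("scene","side","wrist"):
    c=cam(n); print(n,c[1].round(),c[2].round(2).tolist(),c[0].tolist(),[k for k in c[3]],c[3].get("attitude"))
    cv2.imwrite(f"pics/{n}0.png",manip.snapshot(n))
print(manip.hold_point_z,manip.sense())
E
```

```text
scene [1087. -445.  948.] [[0.66, -0.57, 0.49], [0.75, 0.49, -0.45], [0.01, 0.67, 0.75]] [[434.8544418400646, 0.0, 276.561145149678], [0.0, 434.8544418400646, 205.17560026244055], [0.0, 0.0, 1.0]] ['K', 'position', 'attitude'] [0.68859453 0.29699482 0.81419616]
side [  80. -750. 1106.] [[0.87, 0.35, -0.35], [-0.5, 0.64, -0.58], [0.02, 0.68, 0.73]] [[425.2873314664128, 0.0, 281.6878598780183], [0.0, 425.2873314664128, 207.54602419409935], [0.0, 0.0, 1.0]] ['K', 'position', 'attitude'] [ 0.72625255 -0.21018638 -0.48849424]
wrist [ 230. -508.  373.] [[0.28, 0.91, 0.3], [-0.96, 0.26, 0.09], [-0.0, -0.31, 0.95]] [[329.5135116940599, 0.0, 280.5262397027219], [0.0, 329.5135116940599, 217.9685665361388], [0.0, 0.0, 1.0]] ['K', 'mount'] None
18.700000000000003 {'time_s': 0.15, 'joints': array([-1.28898274e+00,  8.73431883e-02,  1.75345593e-01,  1.65979640e+00,
       -1.66733890e-05,  1.57079014e+00]), 'joint_vel': array([-0.00089582, -0.00285563,  0.00082684, -0.00154085, -0.00061811,
       -0.00204374]), 'tau': array([ 1.85699886e-03, -5.20760572e+01,  4.65045083e+01,  1.38215968e-02,
        4.78042864e-05, -7.90846173e-06]), 'eef_pos': array([ 152.89329545, -528.1136672 ,  193.45585875]), 'eef_rot': array([-3.10947945e+00, -4.41079592e-01,  2.45937825e-04]), 'force': array([-0.45682662, -0.25512039,  0.29383345]), 'torque': array([-0.03217804, -0.00522311,  0.00916985]), 'grasp_force': 0.0, 'opening': 85.55095102801033}
```

View pics/scene0.png

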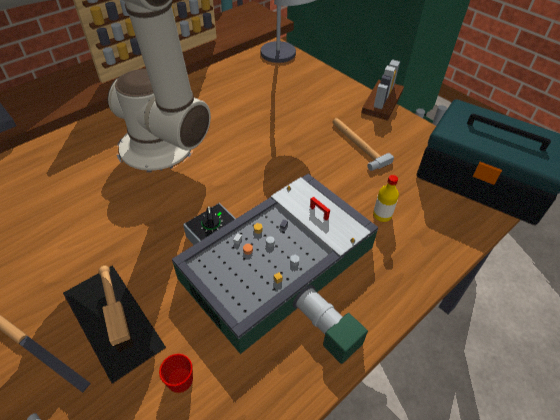

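View pics/side0.png

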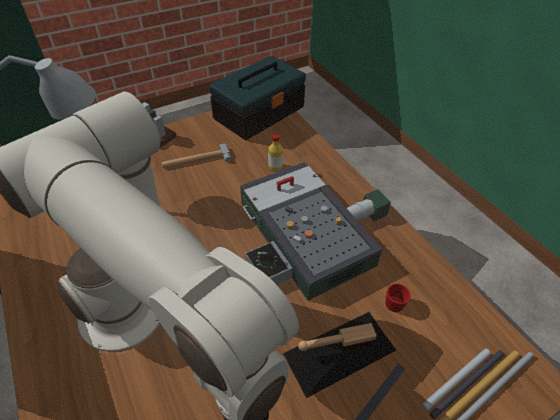

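```bash
cat > m.py <<'E'
from h import *
zs=dict(table_unit=90,cover=94,cover_handle=130,brush=60,mat=3,dial=100,red_tub=30,oil_bottle=75,hammer=12,**{f"offcut{i}":88 for i in range(10)})
for n in ("scene","side"):
    c=cam(n)
    for k,z in zs.items():
        for d in manip.cut_out(k,n)[:2]:
            if d["confidence"]<0.3: continue
            m=d["region"].astype(np.uint8); v,u=np.nonzero(m)
            P=pt(c,np.c_[u,v],z)[:,:2]; r=cv2.minAreaRect(P.astype(np.float32))
            print(n,k,round(d["confidence"],2),d["extent"],len(u),"cen",P.mean(0).round(),"rect",np.round(r[0]),np.round(r[1]),round(r[2],1))
            np.save(f"pics/{n}_{k}.npy",m)
E
python3 m.py
```

```text
scene table_unit 0.72 [171.5, 173.2, 376.1, 360.0] 18363 cen [661. -82.] rect [668. -19.] [468. 513.] 89.5
scene cover_handle 0.93 [269.4, 178.1, 373.5, 257.2] 3350 cen [643. 103.] rect [636. 104.] [246. 114.] 0.5
scene brush 0.84 [98.2, 266.9, 128.9, 352.7] 1284 cen [ 509. -401.] rect [ 484. -396.] [ 44. 228.] 75.2
scene mat 0.72 [60.8, 263.8, 163.9, 380.9] 4830 cen [ 491. -413.] rect [ 479. -409.] [132. 282.] 87.0
scene dial 0.73 [202.0, 206.7, 217.9, 229.7] 232 cen [455. -97.] rect [449. -93.] [40. 68.] 53.7
scene red_tub 0.57 [160.2, 354.0, 195.6, 392.0] 1015 cen [ 698. -365.] rect [ 698. -362.] [81. 68.] 8.6
scene oil_bottle 0.83 [371.4, 177.0, 397.5, 224.6] 795 cen [692. 317.] rect [686. 328.] [ 57. 186.] 28.3
scene oil_bottle 0.58 [162.6, 353.2, 194.0, 393.6] 1048 cen [ 716. -369.] rect [ 715. -370.] [68. 76.] 48.9
scene hammer 0.81 [332.7, 121.4, 393.4, 172.2] 713 cen [468. 503.] rect [440. 526.] [107. 277.] 69.8
scene hammer 0.31 [63.5, 263.4, 163.6, 383.1] 5002 cen [ 498. -413.] rect [ 484. -409.] [132. 282.] 87.1
scene offcut0 0.65 [274.7, 269.3, 285.2, 282.2] 87 cen [689.
[... 4103 characters left out ...]
[22. 13.] 55.3
side offcut6 0.49 [285.9, 220.6, 294.5, 227.4] 72 cen [550. -14.] rect [551. -14.] [37. 25.] 59.8
side offcut7 0.57 [336.9, 217.8, 340.9, 224.1] 27 cen [693. -74.] rect [693. -74.] [22. 13.] 55.3
side offcut7 0.49 [285.9, 220.6, 294.5, 227.4] 72 cen [550. -14.] rect [551. -14.] [37. 25.] 59.8
side offcut8 0.57 [336.9, 217.8, 340.9, 224.1] 27 cen [693. -74.] rect [693. -74.] [22. 13.] 55.3
side offcut8 0.49 [285.9, 220.6, 294.5, 227.4] 72 cen [550. -14.] rect [551. -14.] [37. 25.] 59.8
side offcut9 0.57 [336.9, 217.8, 340.9, 224.1] 27 cen [693. -74.] rect [693. -74.] [22. 13.] 55.3
side offcut9 0.49 [285.9, 220.6, 294.5, 227.4] 72 cen [550. -14.] rect [551. -14.] [37. 25.] 59.8
```

```bash
python3 - <<'E'
import cv2
a=cv2.imread("pics/scene0.png")[170:350,170:385]; cv2.imwrite("pics/sc_crop.png",cv2.resize(a,None,fx=3.3,fy=3.3,interpolation=cv2.INTER_CUBIC))
E
```

```text
(no output)
```

View pics/sc_crop.png

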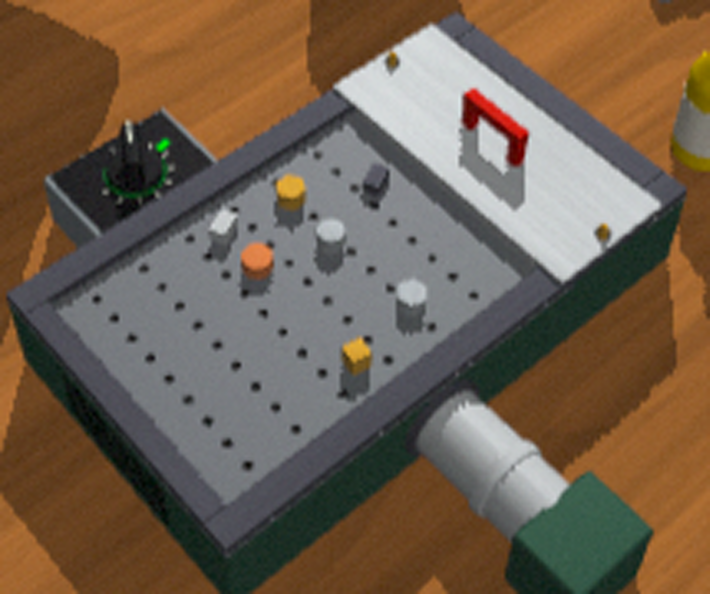

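```bash
python3 - <<'E'
from h import *
from scipy.optimize import least_squares
c=cam("scene")
uv=np.array([[10,297],[447,15],[685,190],[225,550],[393,58],[603,230]])/3.3+170
L=np.array([[-129,-250,90],[-129,200,90],[129,200,90],[129,-250,90],[-117,115,102],[117,115,102]])
def W(p): return np.c_[(R.from_euler('z',p[2]).as_matrix()[:2,:2]@L[:,:2].T).T+p[:2],L[:,2]]
# find which end: pins identified
r=least_squares(lambda p:(proj(c,W(p))-uv).ravel(),[640,0,0]); print(r.x,r.fun.round(1))
for n in("scene","side"):
    k="cover_handle"; m=np.load(f"pics/{n}_{k}.npy"); v,u=np.nonzero(m); P=pt(cam(n),np.c_[u,v],94)[:,:2]; q=cv2.minAreaRect(P.astype(np.float32)); print(n,q)
for n in ("scene","side"):
    im=cv2.imread(f"pics/{n}0.png"); hsv=cv2.cvtColor(im,cv2.COLOR_BGR2HSV)
    m=cv2.inRange(hsv,(50,150,120),(70,255,255)); N,l,s,ce=cv2.connectedComponentsWithStats(m); print(n,[(s[i,4],ce[i].round(1)) for i in range(1,N) if s[i,4]>3])
E
```

```text
[6.16723085e+02 1.52441167e+01 5.96973233e-04] [-2.  -0.1  2.  -1.1  0.7 -0.3  0.2  1.2 -0.8 -0.7  0.2 -0.7]
scene ((616.1419677734375, 127.91326141357422), (257.2588195800781, 119.50891876220703), 0.49173805117607117)
side ((616.7110595703125, 131.1876983642578), (260.4897155761719, 118.54706573486328), 0.3013768494129181)
scene [(np.int32(11), array([218.8, 213.5]))]
side []
```

```bash
python3 -m inch '0 0 0 0 0 0.9 85;0 0 0 0 0 0.9 85;0 0 0 0 0 0.9 85;0 0 -0.5 0 0 0 85;.69 -.97 0 0 0 0 85;.69 -.97 0 0 0 0 85;.69 -.97 0 0 0 0 85;.69 -.97 0 0 0 0 85' 40; python3 -c "
from h import *
s=manip.sense();print(s['joints'],s['eef_pos'],R.from_rotvec(s['eef_rot']).as_matrix().round(3).tolist())
c=cam('scene');m=np.load('pics/scene_hammer.npy')
import os
m=np.load('pics/side_hammer.npy');v,u=np.nonzero(m);P=pt(cam('side'),np.c_[u,v],10)[:,:2];print(cv2.boxPoints(cv2.minAreaRect(P.astype(np.float32))).round(), P.min(0),P.max(0))"
```

```text
time_s: 2.72
eef_pos: [222.5, -430.3, 206.4]
eef_rot: [3.142, -0.003, 0.0]
force: [-0.1, -0.4, 0.0]
opening: 84.7
grasp_force: 0.0
[-1.09371461e+00 -6.45563187e-02  4.73595853e-02  1.68265771e+00
  8.12872807e-05  2.04948960e+00] [ 222.4757703  -430.34082107  206.43991596] [[1.0, -0.002, 0.0], [-0.002, -1.0, -0.0], [0.0, 0.0, -1.0]]
[[303. 525.]
 [552. 441.]
 [587. 546.]
 [339. 629.]] [309.69649582 442.90368777] [574.68015444 556.39054301]
```

```bash
python3 -m inch '0 0 0 0 0 -1 85;0 0 0 0 0 -1 85;0 0 0 0 0 -1 85;0 0 0 0 0 -1 85;0 0 0 0 0 -1 85;0 0 0 0 0 -1 85;0 0 0 0 0 -1 85;0 0 0 0 0 -1 85;0 0 0 0 0 -1 85;0 0 0 0 0 -1 85' >/dev/null; python3 -m inch '0 0 0 0 0 -1 85;0 0 0 0 0 -1 85;0 0 0 0 0 -1 85;0 0 0 0 0 -1 85;0 0 0 0 0 -1 85;0 0 0 0 0 -1 85;0 0 0 0 0 -1 85;0 0 0 0 0 -1 85;0 0 0 0 0 -1 85;0 0 0 0 0 -1 85'>/dev/null;  python3 -m inch '0 0 0 0 0 -1 85;0 0 0 0 0 -1 85;0 0 0 0 0 -1 85;0 0 0 0 0 -1 85;0 0 0 0 0 -1 85;0 0 0 0 0 -1 85;0 0 0 0 0 -1 85;0 0 0 0 0 -1 85;0 0 0 0 0 -1 85;0 0 0 0 0 -1 85';  python3 -m inch '-.69 .97 0 0 0 0 85;-.69 .97 0 0 0 0 85;-.69 .97 0 0 0 0 85;-.69 .97 0 0 0 0 85;-.69 .97 0 0 0 0 85;-.69 .97 0 0 0 0 85;-.69 .97 0 0 0 0 85;-.69 .97 0 0 0 0 85;-.69 .97 0 0 0 0 85;-.69 .97 0 0 0 0 85'
python3 -m inch '-.69 .97 -.5 0 0 0 85;-.69 .97 -.5 0 0 0 85;-.69 .97 0 0 0 0 85;-.69 .97 0 0 0 0 85;-.69 .97 0 0 0 0 85;-.69 .97 0 0 0 0 85;-.69 .97 0 0 0 0 85;-.69 .97 0 0 0 0 85;0 0 0 0 0 0 85;0 0 0 0 0 0 85'
python3 - <<'E'
from h import *
s=manip.sense();print(s['joints'],s['eef_pos'],R.from_rotvec(s['eef_rot']).as_matrix().round(3).tolist())
cv2.imwrite("pics/w1.png",manip.snapshot("wrist"))
E
```

```text
time_s: 5.22
eef_pos: [222.0, -431.4, 206.5]
eef_rot: [-0.007, 3.142, -0.0]
force: [-0.5, -0.1, 0.3]
opening: 85.3
grasp_force: 0.0
time_s: 6.05
eef_pos: [395.4, -187.7, 206.7]
eef_rot: [0.002, 3.141, -0.0]
force: [0.5, -0.5, 0.7]
opening: 84.8
grasp_force: 0.0
time_s: 6.88
eef_pos: [533.3, 6.0, 230.9]
eef_rot: [0.002, -3.14, 0.0]
force: [-0.9, -1.7, 0.6]
opening: 84.9
grasp_force: 0.0
[ 1.11889982e-02  6.53293363e-02  2.25267644e-01  1.73185538e+00
 -5.15328860e-05  9.76897678e-03] [533.29862107   5.95071624 230.86608309] [[-1.0, -0.001, -0.001], [-0.001, 1.0, -0.0], [0.001, -0.0, -1.0]]
```

View pics/w1.png

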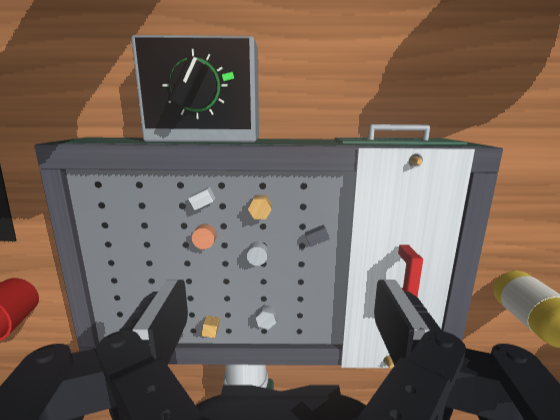

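```bash
python3 - <<'E'
from h import *
c=cam("wrist")
f=lambda n,u,v,z: print(n,pt(c,[[u,v]],z)[0].round(1))
f("pin1",416,159,103);f("pin2",388,361,103)
f("TL",41,147,90);f("TR",497,151,90);f("coverTL",360,148,94);f("coverTR",474,150,94);f("coverBL",342,366,94)
f("bar near",405,248,130); f("barfar",416,292,130); 
f("mark",228,76,56.5);f("axis",195,86,86);f("footcentre",195,85,57);f("ptr tip",194,58,93)
for n,u,v in (("angle",200,200),("bhex",260,208),("cu",203,237),("rnd",256,255),("dark",316,236),("bsq",210,327),("shex",265,320)): f(n,u,v,95)
E
```

```text
pin1 [496.1 129.4 103. ]
pin2 [726.1 126.7 103. ]
TL [ 486.5 -225.8   90. ]
TR [490.2 211.6  90. ]
coverTL [487.   78.8  94. ]
coverTR [488.9 187.   94. ]
coverBL [741.3  76.5  94. ]
bar near [574.1 118.7 130. ]
barfar [620.3 134.7 130. ]
mark [420.7 -48.5  56.5]
axis [431.9 -74.9  86. ]
footcentre [429.1 -81.8  57. ]
ptr tip [409.5 -72.2  93. ]
angle [537.6 -76.2  95. ]
bhex [545.8 -16.9  95. ]
cu [576.9 -76.1  95. ]
rnd [597.1 -22.1  95. ]
dark [575.8  40.   95. ]
bsq [686.  -76.2  95. ]
shex [676.8 -13.8  95. ]
```

```bash
python3 -m inch '-.66 .98 0 0 0 0 85;-.66 .98 0 0 0 0 85;-.66 .98 0 0 0 0 85;-.66 .98 0 0 0 0 85;-.66 .98 0 0 0 0 85;0 0 .9 0 0 0 85;0 0 .9 0 0 0 85;0 0 .9 0 0 0 85;0 0 0 0 0 0 85;0 0 0 0 0 0 85'
python3 - <<'E'
from h import *
cv2.imwrite("pics/w2.png",manip.snapshot("wrist"))
c=cam("wrist")
for k in("cover_handle","cover"):
  for d in manip.cut_out(k,"wrist")[:1]:
    v,u=np.nonzero(d["region"]); P=pt(c,np.c_[u,v],94)[:,:2];print(k,d["confidence"],d["extent"],cv2.minAreaRect(P.astype(np.float32)))
im=cv2.imread("pics/w2.png");h=cv2.cvtColor(im,cv2.COLOR_BGR2HSV)
m=cv2.inRange(h,(0,150,90),(8,255,255))|cv2.inRange(h,(172,150,90),(180,255,255))
N,l,s,ce=cv2.connectedComponentsWithStats(m)
i=1+np.argmax(s[1:,4]);v,u=np.nonzero(l==i);print(s[i],cv2.minAreaRect(pt(c,np.c_[u,v],130)[:,:2].astype(np.float32)))
E
```

```text
time_s: 7.77
eef_pos: [614.7, 126.1, 163.8]
eef_rot: [-0.003, -3.14, 0.001]
force: [0.1, 0.6, 1.3]
opening: 84.9
grasp_force: 0.0
cover_handle 0.87 [213.4, 37.6, 376.1, 348.9] ((616.18603515625, 132.49659729003906), (111.79878234863281, 257.9435119628906), 89.67791748046875)
cover 0.89 [210.7, 35.5, 372.8, 348.7] ((616.779296875, 132.30233764648438), (111.59632110595703, 258.7415466308594), 89.52083587646484)
[286 191  15  80 953] ((616.3463745117188, 133.27403259277344), (9.455485343933105, 58.65779113769531), 89.79634094238281)
```

View pics/w2.png

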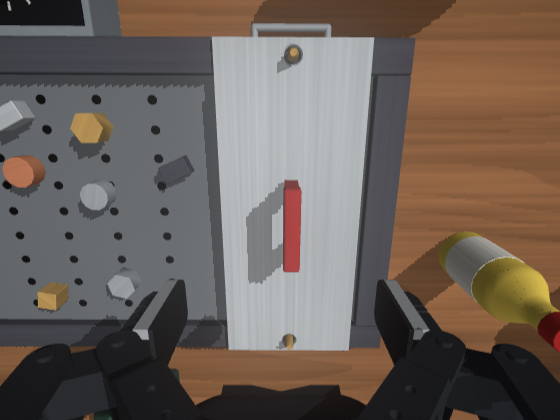

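```bash
python3 -m inch '-.07 .27 0 0 0 0 85;0 0 .8 0 0 0 85;0 0 .8 0 0 0 85;0 0 .74 0 0 0 85;0 0 0 0 0 0 85;0 0 0 0 0 0 0;0 0 0 0 0 0 0;0 0 0 0 0 0 0;0 0 0 0 0 0 0;0 0 0 0 0 0 0' 80;python3 -m inch '0 0 0 0 0 0 0;0 0 0 0 0 0 0'
```

```text
time_s: 8.75
eef_pos: [617.8, 134.1, 106.6]
eef_rot: [0.002, 3.14, 0.001]
force: [1.6, -0.8, 0.8]
opening: 25.1
grasp_force: 0.0
time_s: 8.92
eef_pos: [617.4, 134.0, 105.8]
eef_rot: [0.002, 3.141, 0.0]
force: [0.1, -0.5, -0.2]
opening: 0.4
grasp_force: 0.0
```

```bash
python3 - <<'E'
from h import *
print(manip.sense()['opening'],manip.sense()['grasp_force'])
cv2.imwrite("pics/w3.png",manip.snapshot("wrist"))
E
```

```text
0.3858198334805538 0.0
```

View pics/w3.png

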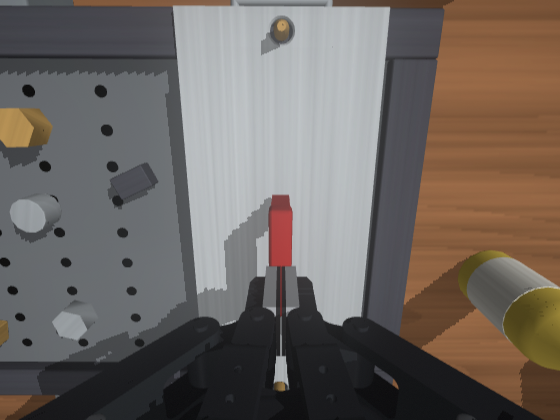

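```bash
python3 - <<'E'
from h import *
c=cam("wrist"); print(c[1],c[2].round(3).tolist())
print(proj(c,[[585,132.8,130],[647,132.8,130],[617.4,134,105.8],[617.4,134,124.5],[617.4,134,94],[499.5,132.5,104],[733,132,104],[488,77,94],[488,187,94]]).round())
print(manip.camera_params("wrist")["mount"])
E
```

```text
[537.47349082 132.63169418 285.33068826] [[0.001, -0.95, -0.311], [1.0, 0.001, 0.0], [0.0, -0.311, 0.95]]
[[281. 211.]
 [281. 319.]
 [283. 252.]
 [283. 266.]
 [283. 244.]
 [280.  28.]
 [280. 401.]
 [170.   7.]
 [388.   7.]]
[[-2.43616937e-04  9.50355323e-01  3.11166676e-01  7.98584731e+01]
 [ 9.99999970e-01  2.32980246e-04  7.13537626e-05 -1.45975606e+00]
 [-4.68426057e-06  3.11166684e-01 -9.50355352e-01 -1.79694640e+02]
 [ 0.00000000e+00  0.00000000e+00  0.00000000e+00  1.00000000e+00]]
```

```bash
python3 - <<'E'
from h import *
M=np.array(manip.camera_params("wrist")["mount"]);K=np.array(manip.camera_params("wrist")["K"]);c=(K,M[:3,3],M[:3,:3],{})
P=[[x,y,z] for y,z in((42.5,-13),(42.5,-50),(8,0),(8,-19),(8,-37)) for x in(11,-11)]
for p,q in zip(P,proj(c,P)):print(p,q.round())
E
```

```text
[11, 42.5, -13] [361. 243.]
[-11, 42.5, -13] [358. 279.]
[11, 42.5, -50] [381. 275.]
[-11, 42.5, -50] [376. 318.]
[11, 8, 0] [297. 234.]
[-11, 8, 0] [296. 268.]
[11, 8, -19] [298. 247.]
[-11, 8, -19] [298. 284.]
[11, 8, -37] [300. 262.]
[-11, 8, -37] [300. 302.]
```

```bash
python3 -m inch '0 0 0 0 0 0 85;0 0 0 0 0 0 85;0 0 0 0 0 0 85;0 0 0 0 0 0 85;0 0 0 0 0 0 85;0 0 0 0 0 0 85;0 0 .5 0 0 0 85;0 0 .5 0 0 0 85' ;python3 -m inch '0 0 .4 0 0 0 85;0 0 .2 0 0 0 85;0 0 0 0 0 0 85'
python3 -m inch '0 0 0 0 0 0 0;0 0 0 0 0 0 0;0 0 0 0 0 0 0;0 0 0 0 0 0 0;0 0 0 0 0 0 0;0 0 0 0 0 0 0;0 0 0 0 0 0 0;0 0 0 0 0 0 0'
```

```text
time_s: 9.63
eef_pos: [617.8, 134.1, 80.0]
eef_rot: [0.002, 3.14, 0.001]
force: [0.2, 0.3, 0.2]
opening: 85.0
grasp_force: 0.0
time_s: 9.88
eef_pos: [616.1, 133.7, 63.0]
eef_rot: [-0.002, -3.138, 0.001]
force: [-0.4, -0.9, 0.5]
opening: 85.2
grasp_force: 0.0
time_s: 10.55
eef_pos: [617.5, 134.1, 66.0]
eef_rot: [0.001, 3.141, 0.0]
force: [-0.7, -0.3, 3.7]
opening: 10.8
grasp_force: 78.7
```

```bash
python3 -m inch '0 0 -.3 0 0 0 0;0 0 -.4 0 0 0 0;0 0 -.6 0 0 0 0;0 0 -.6 0 0 0 0;0 0 -.5 0 0 0 0;0 0 0 0 0 0 0' 100;python3 -m inch '.6 0 0 0 0 0 0;.8 0 0 0 0 0 0;.8 0 0 0 0 0 0;.8 0 0 0 0 0 0;.8 0 0 0 0 0 0;.5 .2 0 0 0 0 0;.4 .5 0 0 0 0 0;0 .8 0 0 0 0 0;0 .8 0 0 0 0 0;0 .8 0 0 0 0 0'
python3 -m inch '0 .8 0 0 0 0 0;0 .8 0 0 0 0 0;0 .8 0 0 0 0 0;0 .8 0 0 0 0 0;0 .6 0 0 0 0 0;0 .2 0 0 0 0 0;0 0 .5 0 0 0 0;0 0 .8 0 0 0 0;0 0 .8 0 0 0 0'
```

```text
time_s: 11.05
eef_pos: [618.4, 134.2, 128.9]
eef_rot: [0.002, 3.138, 0.001]
force: [-0.1, 0.0, -1.6]
opening: 10.5
grasp_force: 97.6
time_s: 11.88
eef_pos: [499.5, 212.2, 125.3]
eef_rot: [-0.002, -3.141, 0.0]
force: [0.7, 0.4, -3.0]
opening: 10.3
grasp_force: 97.7
time_s: 12.63
eef_pos: [500.2, 310.9, 71.9]
eef_rot: [0.002, 3.141, -0.0]
force: [0.2, -0.3, -3.4]
opening: 10.2
grasp_force: 97.8
```

```bash
python3 -m inch '0 0 .8 0 0 0 0;0 0 .8 0 0 0 0;0 0 .8 0 0 0 0;0 0 .5 0 0 0 0;0 0 .2 0 0 0 0;0 0 .1 0 0 0 0;0 0 0 0 0 0 0';python3 -m inch '0 0 .1 0 0 0 0;0 0 .1 0 0 0 0;0 0 0 0 0 0 0'
```

```text
time_s: 13.22
eef_pos: [500.1, 311.3, -6.9]
eef_rot: [0.002, 3.142, -0.0]
force: [-0.7, -0.0, -3.0]
opening: 10.3
grasp_force: 97.7
time_s: 13.47
eef_pos: [500.2, 311.8, -11.8]
eef_rot: [0.001, 3.141, 0.001]
force: [0.3, 0.7, -3.6]
opening: 10.0
grasp_force: 97.8
```

```bash
python3 -m inch '0 0 .1 0 0 0 0;0 0 .05 0 0 0 0;0 0 0 0 0 0 0';python3 -m inch '0 0 .06 0 0 0 0;0 0 0 0 0 0 0'
```

```text
time_s: 13.72
eef_pos: [500.2, 311.8, -15.0]
eef_rot: [0.001, 3.141, 0.001]
force: [-1.4, -0.7, 2.5]
opening: 10.5
grasp_force: 70.9
time_s: 13.88
eef_pos: [500.3, 311.9, -15.0]
eef_rot: [0.001, 3.14, 0.001]
force: [-6.3, -3.9, 14.8]
opening: 10.2
grasp_force: 97.6
```

```bash
python3 -m inch '0 0 -.05 0 0 0 85;0 0 0 0 0 0 85;0 0 0 0 0 0 85;0 0 0 0 0 0 85;0 0 0 0 0 0 85;0 0 -.5 0 0 0 85;0 0 -1 0 0 0 85;0 0 -1 0 0 0 85;0 0 -1 0 0 0 85;0 0 -1 0 0 0 85'; python3 -m inch '0 0 -1 0 0 0 85;0 -1 -.5 0 0 0 85;0 -1 0 0 0 0 85;0 -1 0 0 0 0 85;0 -1 0 0 0 0 85;0 -1 0 0 0 0 85;0 -1 0 0 0 0 85;0 -1 0 0 0 0 85;0 -1 0 0 0 0 85;0 -1 0 0 0 0 85'>/dev/null; python3 -m inch '0 -1 0 0 0 0 85;0 -1 0 0 0 0 85;0 -1 0 0 0 0 85;0 -1 0 0 0 0 85;0 -1 0 0 0 0 85;0 -1 0 0 0 0 85;0 -1 0 0 0 0 85;0 -1 0 0 0 0 85;0 -1 0 0 0 0 85;0 -1 0 0 0 0 85'>/dev/null; python3 -m inch '0 -1 0 0 0 0 85;0 -1 0 0 0 0 85;0 -1 0 0 0 0 85;0 -1 0 0 0 0 85;0 -1 0 0 0 0 85;0 0 0 0 0 0 85;0 0 0 0 0 0 85'
cat > b.py <<'E'
from h import *
import sys
cv2.imwrite(f"pics/{sys.argv[1]}.png",manip.snapshot("wrist")); c=cam("wrist")
for k,z in(("brush",67),("mat",3)):
  for d in manip.cut_out(k,"wrist")[:1]:
    v,u=np.nonzero(d["region"]); P=pt(c,np.c_[u,v],z)[:,:2];r=cv2.minAreaRect(P.astype(np.float32));print(k,d["confidence"],d["extent"],r)
    if k=="brush":
        L=max(r[1]);b=cv2.boxPoints(r);e=[b[1]-b[0],b[2]-b[1]];e=max(e,key=np.linalg.norm);a=e/np.linalg.norm(e);a=a*np.sign(a[0]);n=np.array([-a[1],a[0]]);s=(P-r[0])@a;w=(P-r[0])@n
        print("axis",a,np.degrees(np.arctan2(a[1],a[0])))
        for t in np.arange(s.min(),s.max(),12):
            q=(s>=t)&(s<t+12);print(int(t),np.round((w[q].min(),w[q].max(),)),(r[0]+a*(t+6)+n*(w[q].min()+w[q].max())/2).round(1))
E
python3 b.py w4
```

```text
time_s: 14.72
eef_pos: [499.9, 311.6, 98.6]
eef_rot: [0.001, 3.141, 0.0]
force: [-0.4, 0.1, -0.3]
opening: 85.2
grasp_force: 0.0
time_s: 16.97
eef_pos: [499.1, -289.4, 134.4]
eef_rot: [-0.005, -3.142, -0.0]
force: [-1.0, -0.6, -0.7]
opening: 84.8
grasp_force: 0.0
brush 0.88 [106.4, 38.9, 196.0, 297.0] ((471.58453369140625, -384.29888916015625), (48.94287872314453, 202.5242919921875), 72.9761962890625)
axis [ 0.9561832 -0.2927691] -17.02381
-101 [-15.  10.] [ 379.7 -358.9]
-89 [-15.  10.] [ 391.2 -362.4]
-77 [-12.   7.] [ 402.7 -365.8]
-65 [-12.   8.] [ 414.3 -369. ]
-53 [-12.   8.] [ 425.8 -372.4]
-41 [-12.   8.] [ 437.2 -376. ]
-29 [-12.   8.] [ 448.8 -379.4]
-17 [-12.   7.] [ 460.1 -383.3]
-5 [-15.  24.] [ 473.7 -379.9]
6 [-24.  24.] [ 483.7 -388.1]
18 [-24.  24.] [ 495.2 -391.7]
30 [-24.  24.] [ 506.7 -395. ]
42 [-24.  24.] [ 518.1 -398.8]
54 [-24.  24.] [ 529.6 -402.2]
66 [-24.  22.] [ 540.7 -406.9]
78 [-24.  18.] [ 551.8 -411.9]
90 [-24.  17.] [ 563.  -416.3]
mat 0.69 [72.7, 3.4, 229.4, 304.7] ((476.5958251953125, -406.265869140625), (130.50743103027344, 279.1391296386719), 86.98136138916016)
```

View pics/w4.png

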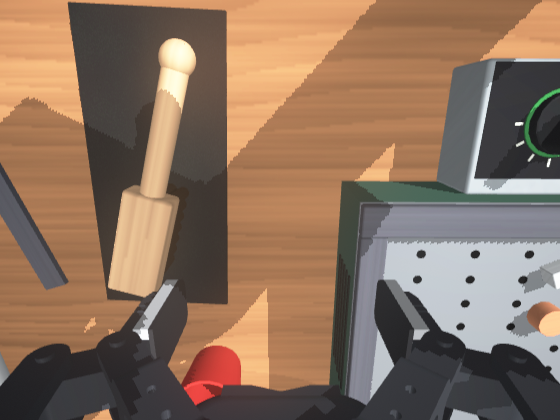

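```bash
python3 -m inch '-.2 -.9 0 0 0 0 85;-.2 -.9 0 0 0 0 85;-.2 -.9 0 0 0 0 85;-.2 -.9 0 0 0 0 85;-.2 -.9 0 0 0 0 85;0 0 .5 0 0 .95 85;0 0 .5 0 0 .95 85;0 0 .5 0 0 .93 85;0 0 0 0 0 0 85;0 0 0 0 0 0 85';python3 b.py w5
```

```text
time_s: 17.95
eef_pos: [524.3, -399.8, 96.4]
eef_rot: [-0.459, -3.107, -0.001]
force: [0.2, 0.1, 0.2]
opening: 85.2
grasp_force: 0.0
brush 0.98 [241.5, 0.0, 303.4, 294.4] ((479.1220703125, -394.46697998046875), (40.57514572143555, 183.81158447265625), 73.5646743774414)
axis [ 0.95913965 -0.2829329 ] -16.435328
-91 [-10.  13.] [ 397.2 -368.6]
-79 [-8. 12.] [ 408.7 -371.8]
-67 [-8. 12.] [ 420.2 -375.4]
-55 [-9. 11.] [ 431.6 -379.2]
-43 [-8. 11.] [ 443.1 -382.5]
-31 [-9. 11.] [ 454.6 -385.9]
-19 [-9. 10.] [ 466.  -389.6]
-7 [-18.  19.] [ 477.5 -393.2]
4 [-19.  20.] [ 489.  -396.8]
16 [-19.  20.] [ 500.5 -400.2]
28 [-19.  20.] [ 511.9 -403.9]
40 [-19.  20.] [ 523.4 -407.2]
52 [-20.  19.] [ 534.7 -411.3]
64 [-20.  20.] [ 546.4 -414.1]
76 [-20.  20.] [ 557.8 -417.8]
88 [-19.  19.] [ 569.3 -421.2]
mat 0.9 [125.9, 0.0, 361.5, 316.0] ((481.6734313964844, -407.778076171875), (130.72259521484375, 270.6365051269531), 87.12865447998047)
```

View pics/w5.png

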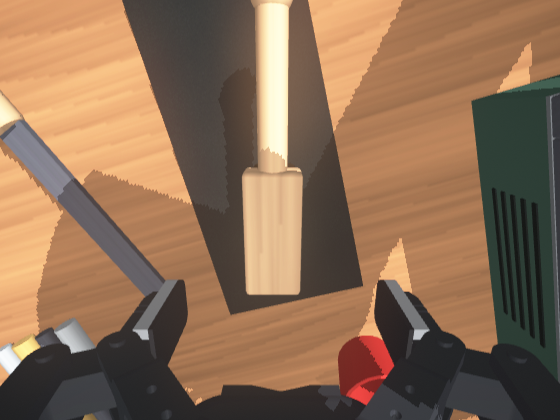

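```bash
python3 -m inch '-.06 -.3 0 0 0 0 85;0 0 .9 0 0 0 85;0 0 .9 0 0 0 85;0 0 .9 0 0 0 85;0 0 .9 0 0 0 85;0 0 .4 0 0 0 85;0 0 0 0 0 0 85';python3 -m inch '0 0 0 0 0 0 0;0 0 0 0 0 0 0;0 0 0 0 0 0 0;0 0 0 0 0 0 0;0 0 0 0 0 0 0;0 0 0 0 0 0 0' 100
```

```text
time_s: 18.68
eef_pos: [522.4, -408.0, -5.9]
eef_rot: [-0.464, -3.104, -0.003]
force: [-0.7, -0.2, -0.9]
opening: 84.8
grasp_force: 0.0
time_s: 19.18
eef_pos: [524.6, -409.1, -1.5]
eef_rot: [0.465, 3.104, -0.002]
force: [0.6, 1.4, 6.0]
opening: 38.6
grasp_force: 101.8
```

```bash
python3 -m inch '0 0 -.6 0 0 0 0;0 0 -1 0 0 0 0;0 0 -1 0 0 0 0;0 0 -1 0 0 0 0;0 0 -1 0 0 0 0;0 0 -.4 0 0 0 0;0 0 0 0 0 -.93 0;0 0 0 0 0 -.93 0;0 0 0 0 0 -.94 0;0 0 0 0 0 0 0';python3 -m inch '-.17 .93 0 0 0 0 0;-.17 .93 0 0 0 0 0;-.17 .93 0 0 0 0 0;-.17 .93 0 0 0 0 0;-.17 .93 0 0 0 0 0;-.17 .93 0 0 0 0 0;-.17 .93 0 0 0 0 0;-.17 .93 0 0 0 0 0;-.17 .93 0 0 0 0 0;-.17 .93 0 0 0 0 0';python3 -m inch '-.1 .93 0 0 0 0 0;0 .1 0 0 0 0 0;0 0 0 0 0 0 0;0 0 0 0 0 0 0'
python3 - <<'E'
from h import *
im=manip.snapshot("scene");cv2.imwrite("pics/s2.png",cv2.resize(im[130:390,60:400],None,fx=2.2,fy=2.2,interpolation=cv2.INTER_CUBIC))
c=cam("wrist");cv2.imwrite("pics/w6.png",manip.snapshot("wrist"));print(manip.sense()['eef_pos'],c[1])
E
```

```text
time_s: 20.02
eef_pos: [523.4, -408.4, 120.6]
eef_rot: [0.0, -3.141, -0.001]
force: [0.4, 0.6, -2.8]
opening: 38.5
grasp_force: 100.7
time_s: 20.85
eef_pos: [566.9, -175.0, 120.9]
eef_rot: [-0.012, -3.141, -0.0]
force: [0.9, 0.0, -1.8]
opening: 38.7
grasp_force: 101.1
time_s: 21.18
eef_pos: [569.5, -150.7, 121.2]
eef_rot: [-0.008, -3.141, 0.0]
force: [-0.8, -0.7, -2.0]
opening: 38.3
grasp_force: 101.3
[ 569.42793985 -151.35562894  121.25701666] [ 489.67187769 -152.08027568  300.93660556]
```

View pics/s2.png

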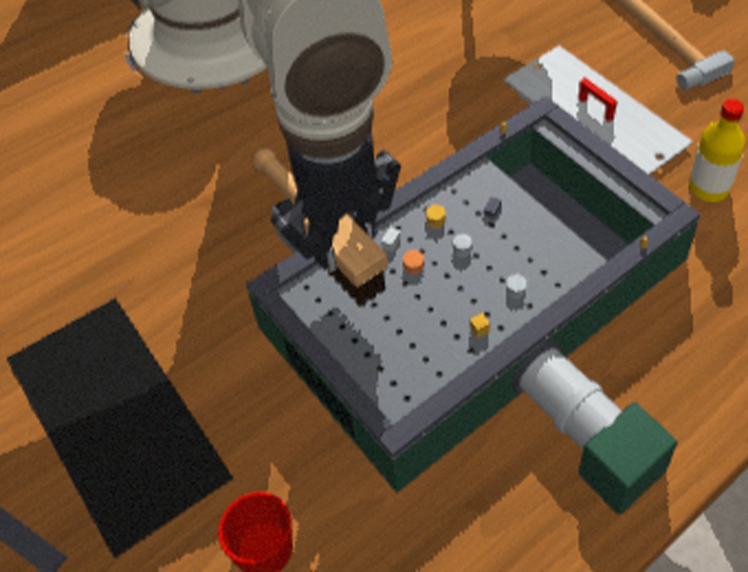

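```bash
python3 -m inch '0 0 .7 0 0 0 0;0 0 .6 0 0 0 0;0 0 .4 0 0 0 0;0 0 .1 0 0 0 0;0 0 0 0 0 0 0;0 0 0 0 0 0 0';python3 -m inch '0 0 .04 0 0 0 0;0 0 0 0 0 0 0';python3 -m inch '0 0 .04 0 0 0 0;0 0 0 0 0 0 0'
```

```text
time_s: 21.78
eef_pos: [569.6, -151.0, 76.6]
eef_rot: [0.008, 3.141, -0.0]
force: [0.5, 0.6, -1.5]
opening: 38.7
grasp_force: 101.2
time_s: 21.95
eef_pos: [569.7, -150.7, 75.6]
eef_rot: [0.007, 3.141, -0.0]
force: [0.1, -0.6, -1.8]
opening: 38.3
grasp_force: 101.2
time_s: 22.12
eef_pos: [569.7, -150.7, 75.5]
eef_rot: [0.007, 3.141, -0.001]
force: [-2.6, 0.4, 4.8]
opening: 38.6
grasp_force: 102.0
```

```bash
python3 -m inch '.15 0 -.06 0 0 0 0;0 .3 0 0 0 0 0;0 .4 0 0 0 0 0;0 .4 0 0 0 0 0;0 .4 0 0 0 0 0;0 .4 0 0 0 0 0;0 .4 0 0 0 0 0;0 .4 0 0 0 0 0;0 .4 0 0 0 0 0;0 .4 0 0 0 0 0';python3 -m inch '0 .4 0 0 0 0 0;0 .4 0 0 0 0 0;0 .4 0 0 0 0 0;0 .4 0 0 0 0 0;0 .4 0 0 0 0 0;0 .4 0 0 0 0 0;0 .4 0 0 0 0 0;0 .4 0 0 0 0 0;0 .4 0 0 0 0 0;0 .4 0 0 0 0 0';python3 -m inch '0 .4 0 0 0 0 0;0 .4 0 0 0 0 0;0 .4 0 0 0 0 0;0 .3 0 0 0 0 0;0 .2 0 0 0 0 0;0 .2 0 0 0 0 0;0 0 0 0 0 0 0'
python3 - <<'E'
from h import *
im=manip.snapshot("scene");cv2.imwrite("pics/s3.png",cv2.resize(im[130:390,60:400],None,fx=2.2,fy=2.2,interpolation=cv2.INTER_CUBIC))
E
```

```text
time_s: 22.95
eef_pos: [566.2, -61.9, 76.0]
eef_rot: [0.006, 3.142, -0.0]
force: [-0.9, -1.5, -2.6]
opening: 38.9
grasp_force: 101.3
time_s: 23.78
eef_pos: [566.6, 38.0, 76.0]
eef_rot: [-0.006, -3.142, 0.0]
force: [0.4, -1.5, -2.5]
opening: 38.6
grasp_force: 101.4
time_s: 24.37
eef_pos: [566.8, 85.4, 76.0]
eef_rot: [-0.005, -3.142, -0.0]
force: [0.8, -0.1, -2.4]
opening: 38.6
grasp_force: 101.4
```

View pics/s3.png

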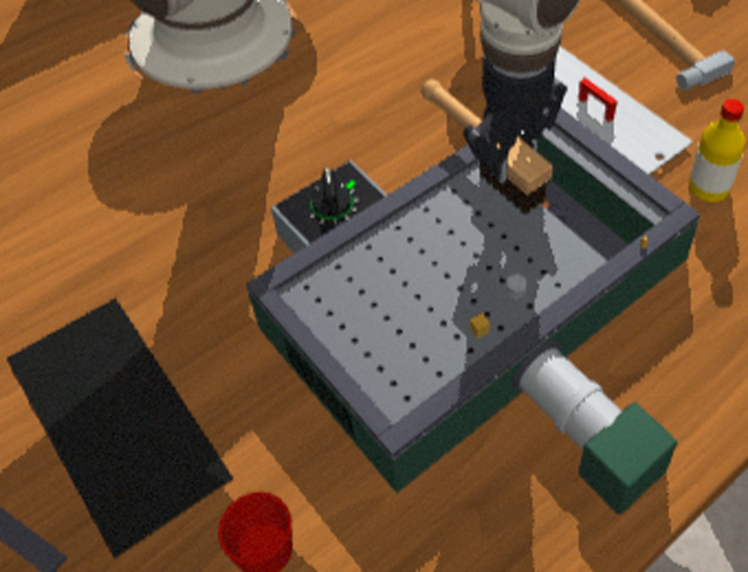

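```bash
python3 -m inch '0 .2 0 0 0 0 0;0 .2 0 0 0 0 0;0 0 0 0 0 0 0;0 0 -.8 0 0 0 0;0 0 -.8 0 0 0 0' >/dev/null;python3 -m inch '-.42 -.98 0 0 0 0 0;-.42 -.98 0 0 0 0 0;-.42 -.98 0 0 0 0 0;-.42 -.98 0 0 0 0 0;-.42 -.98 0 0 0 0 0;-.42 -.98 0 0 0 0 0;-.42 -.98 0 0 0 0 0;-.42 -.98 0 0 0 0 0;-.42 -.98 0 0 0 0 0;-.42 -.98 0 0 0 0 0';python3 -m inch '0 0 0 0 0 0 0;0 0 .8 0 0 0 0;0 0 .7 0 0 0 0;0 0 .1 0 0 0 0;0 0 0 0 0 0 0'
python3 - <<'E'
from h import *
cv2.imwrite("pics/w7.png",manip.snapshot("wrist"))
im=manip.snapshot("scene");cv2.imwrite("pics/s4.png",cv2.resize(im[130:390,60:400],None,fx=2.2,fy=2.2,interpolation=cv2.INTER_CUBIC))
E
```

```text
time_s: 25.67
eef_pos: [671.2, -152.3, 115.9]
eef_rot: [0.007, 3.142, -0.0]
force: [-0.1, -0.0, -2.5]
opening: 38.3
grasp_force: 101.5
time_s: 26.08
eef_pos: [670.5, -150.9, 75.3]
eef_rot: [-0.007, -3.141, -0.0]
force: [-0.3, -0.6, -2.4]
opening: 38.8
grasp_force: 104.9
```

View pics/s4.png

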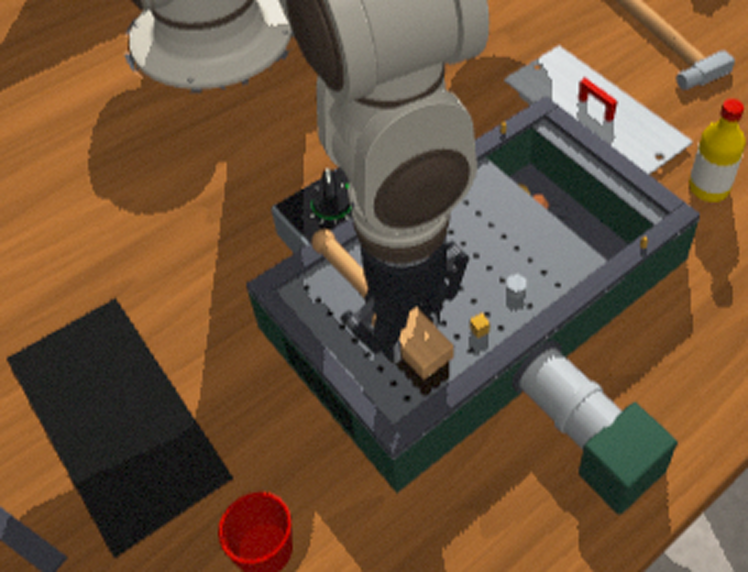

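```bash
python3 -m inch '0 0 -.02 0 0 0 0;0 .3 0 0 0 0 0;0 .4 0 0 0 0 0;0 .4 0 0 0 0 0;0 .4 0 0 0 0 0;0 .4 0 0 0 0 0;0 .4 0 0 0 0 0;0 .4 0 0 0 0 0;0 .4 0 0 0 0 0;0 .4 0 0 0 0 0';python3 -m inch '0 .4 0 0 0 0 0;0 .4 0 0 0 0 0;0 .4 0 0 0 0 0;0 .4 0 0 0 0 0;0 .4 0 0 0 0 0;0 .4 0 0 0 0 0;0 .4 0 0 0 0 0;0 .4 0 0 0 0 0;0 .4 0 0 0 0 0;0 .4 0 0 0 0 0';python3 -m inch '0 .4 0 0 0 0 0;0 .4 0 0 0 0 0;0 .4 0 0 0 0 0;0 .4 0 0 0 0 0;0 .4 0 0 0 0 0;0 .3 0 0 0 0 0;0 0 0 0 0 0 0;0 0 -.8 0 0 0 0;0 0 -.8 0 0 0 0;0 0 -.8 0 0 0 0'
python3 - <<'E'
from h import *
im=manip.snapshot("scene");cv2.imwrite("pics/s5.png",cv2.resize(im[130:390,60:400],None,fx=2.2,fy=2.2,interpolation=cv2.INTER_CUBIC))
E
```

```text
time_s: 27.02
eef_pos: [671.2, -62.3, 76.5]
eef_rot: [0.006, 3.142, -0.0]
force: [0.8, -0.4, -2.8]
opening: 38.7
grasp_force: 104.9
time_s: 27.85
eef_pos: [671.6, 37.6, 76.5]
eef_rot: [-0.006, -3.142, 0.0]
force: [0.4, -1.4, -1.2]
opening: 38.5
grasp_force: 104.9
time_s: 28.68
eef_pos: [671.6, 93.9, 136.9]
eef_rot: [-0.007, -3.141, 0.0]
force: [1.2, -0.3, -2.5]
opening: 38.5
grasp_force: 105.0
```

View pics/s5.png

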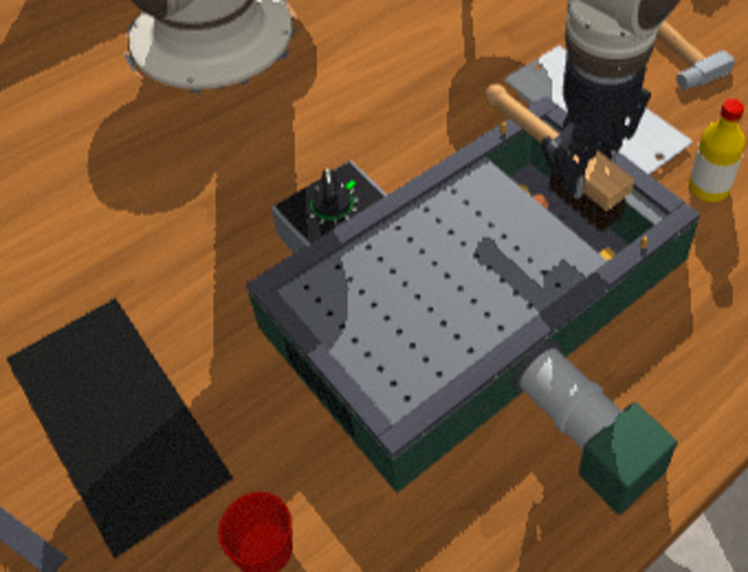

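```bash
python3 -m inch '.3 -1 0 0 0 0 0;.3 -1 0 0 0 0 0;.3 -1 0 0 0 0 0;.3 -1 0 0 0 0 0;.3 -1 0 0 0 0 0;.3 -1 0 0 0 0 0;.3 -1 0 0 0 0 0;.3 -1 0 0 0 0 0;.3 -1 0 0 0 0 0;.3 -1 0 0 0 0 0'>/dev/null;python3 -m inch '.3 -1 0 0 0 0 0;.3 -1 0 0 0 0 0;.3 -1 0 0 0 0 0;.3 -1 0 0 0 0 0;.3 -1 0 0 0 0 0;.3 -1 0 0 0 0 0;.3 -1 0 0 0 0 0;.3 -1 0 0 0 0 0;.3 -1 0 0 0 0 0;.3 -1 0 0 0 0 0';python3 -m inch '0 0 .8 0 0 0 0;0 0 1 0 0 0 0;0 0 1 0 0 0 0;0 0 1 0 0 0 0;0 0 1 0 0 0 0;0 0 .5 0 0 0 0;0 0 0 0 0 0 0;0 0 0 0 0 0 0'
```

```text
time_s: 30.4
eef_pos: [519.1, -406.7, 136.0]
eef_rot: [-0.007, -3.142, -0.0]
force: [0.4, 0.4, -2.5]
opening: 38.5
grasp_force: 105.0
time_s: 31.07
eef_pos: [519.5, -405.2, 4.0]
eef_rot: [-0.007, -3.141, -0.001]
force: [-0.8, 0.6, -1.8]
opening: 38.7
grasp_force: 105.1
```

```bash
python3 -m inch '0 0 .16 0 0 0 0;0 0 .04 0 0 0 0;0 0 0 0 0 0 0';python3 -m inch '0 0 .04 0 0 0 0;0 0 0 0 0 0 0';python3 -m inch '0 0 .04 0 0 0 0;0 0 0 0 0 0 0'
```

```text
time_s: 31.32
eef_pos: [520.4, -405.7, 0.1]
eef_rot: [0.006, 3.14, -0.002]
force: [-0.1, 0.2, -2.9]
opening: 38.8
grasp_force: 105.1
time_s: 31.48
eef_pos: [520.1, -405.4, -1.5]
eef_rot: [0.006, 3.141, -0.001]
force: [-0.4, 0.6, -2.5]
opening: 38.3
grasp_force: 105.1
time_s: 31.65
eef_pos: [520.2, -405.4, -2.3]
eef_rot: [0.006, 3.141, -0.001]
force: [1.3, 1.0, 1.3]
opening: 38.5
grasp_force: 105.8
```

```bash
python3 -m inch '0 0 0 0 0 0 85;0 0 0 0 0 0 85;0 0 0 0 0 0 85;0 0 0 0 0 0 85;0 0 -.4 0 0 0 85;0 0 -1 0 0 0 85;0 0 -1 0 0 0 85;0 0 -1 0 0 0 85;0 0 -1 0 0 0 85;0 0 -1 0 0 0 85';python3 -m inch '0 0 -1 0 0 0 85;0 1 -.9 0 0 0 85;0 1 0 0 0 0 85;0 1 0 0 0 0 85;0 1 0 0 0 0 85;0 1 0 0 0 0 85;0 1 0 0 0 0 85;0 1 0 0 0 0 85;0 1 0 0 0 0 85;0 1 0 0 0 0 85' >/dev/null;python3 -m inch '-.2 1 0 0 0 0 85;-.2 1 0 0 0 0 85;-.2 1 0 0 0 0 85;-.2 1 0 0 0 0 85;-.2 1 0 0 0 0 85;-.2 1 0 0 0 0 85;-.2 1 0 0 0 0 85;-.2 1 0 0 0 0 85;-.2 1 0 0 0 0 85;-.2 1 0 0 0 0 85';python3 -m inch '-.2 1 0 0 0 0 85;-.2 .8 0 0 0 0 85;0 0 0 0 0 0 85;0 0 0 0 0 0 85'
python3 - <<'E'
from h import *
c=cam("wrist");im=manip.snapshot("wrist");cv2.imwrite("pics/w8.png",im)
for d in manip.cut_out("offcut0","wrist")+manip.cut_out("offcut3","wrist"):
    if d["confidence"]>.25:
        v,u=np.nonzero(d["region"]);print(round(d["confidence"],2),[u.mean().round(),v.mean().round()],len(u),pt(c,[[u.mean(),v.mean()]],22)[0].round())
manip.snapshot("scene");c=cam("scene")
for k,z in(("brush",60),("mat",3),("cover",13)):
  for d in manip.cut_out(k,"scene")[:1]:
    v,u=np.nonzero(d["region"]);print(k,round(d["confidence"],2),cv2.minAreaRect(pt(c,np.c_[u,v],z)[:,:2].astype(np.float32)))
E
```

```text
time_s: 32.48
eef_pos: [519.7, -405.2, 134.2]
eef_rot: [0.006, 3.141, -0.001]
force: [-0.5, -0.5, -0.6]
opening: 85.2
grasp_force: 0.0
time_s: 34.15
eef_pos: [571.8, 70.8, 180.5]
eef_rot: [0.006, 3.141, 0.0]
force: [0.6, 0.7, -0.1]
opening: 84.8
grasp_force: 0.0
time_s: 34.48
eef_pos: [581.9, 115.3, 179.9]
eef_rot: [0.004, 3.141, -0.0]
force: [0.3, -0.1, 0.0]
opening: 84.8
grasp_force: 0.0
0.93 [np.float64(276.0), np.float64(213.0)] 342 [606. 109.  22.]
0.9 [np.float64(285.0), np.float64(157.0)] 364 [548. 118.  22.]
0.84 [np.float64(302.0), np.float64(203.0)] 291 [596. 137.  22.]
0.83 [np.float64(290.0), np.float64(184.0)] 494 [575. 124.  22.]
0.8 [np.float64(295.0), np.float64(280.0)] 280 [687. 130.  22.]
0.68 [np.float64(269.0), np.float64(132.0)] 314 [523. 103.  22.]
0.93 [np.float64(276.0), np.float64(213.0)] 342 [606. 109.  22.]
0.9 [np.float64(285.0), np.float64(157.0)] 364 [548. 118.  22.]
0.84 [np.float64(302.0), np.float64(203.0)] 291 [596. 137.  22.]
0.83 [np.float64(290.0), np.float64(184.0)] 494 [575. 124.  22.]
0.8 [np.float64(295.0), np.float64(280.0)] 280 [687. 130.  22.]
0.68 [np.float64(269.0), np.float64(132.0)] 314 [523. 103.  22.]
brush 0.7 ((478.8005065917969, -408.2493896484375), (230.0658416748047, 40.78483963012695), 1.1733555793762207)
mat 0.77 ((478.78289794921875, -408.44586181640625), (134.2159881591797, 283.9612731933594), 87.1094741821289)
cover 0.78 ((500.449462890625, 313.4156494140625), (259.5788879394531, 109.09245300292969), 7.0994648933410645)
```

View pics/w8.png

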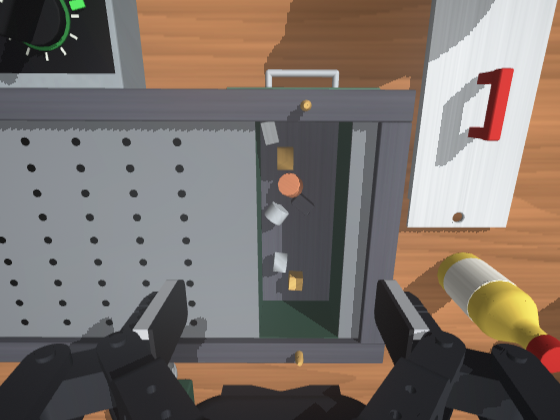

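```bash
python3 -m inch '.41 .98 0 0 0 0 85;.41 .98 0 0 0 0 85;.41 .98 0 0 0 0 85;.41 .98 0 0 0 0 85;.41 .98 .3 0 0 0 85;.41 .98 .5 0 0 0 85;.41 .98 .8 0 0 0 85;.41 .98 .8 0 0 0 85;0 0 0 0 0 0 85;0 0 0 0 0 0 85'
cat > c.py <<'E'
from h import *
c=cam("wrist");im=manip.snapshot("wrist");cv2.imwrite("pics/wc.png",im)
for d in manip.cut_out("cover","wrist")[:1]:
    v,u=np.nonzero(d["region"]);print(d["confidence"],d["extent"],cv2.minAreaRect(pt(c,np.c_[u,v],13)[:,:2].astype(np.float32)))
h=cv2.cvtColor(im,cv2.COLOR_BGR2HSV)
m=cv2.inRange(h,(0,150,90),(8,255,255))|cv2.inRange(h,(172,150,90),(180,255,255))
N,l,s,ce=cv2.connectedComponentsWithStats(m)
for i in range(1,N):
    if s[i,4]<200: continue
    v,u=np.nonzero(l==i);print(s[i],cv2.minAreaRect(pt(c,np.c_[u,v],49)[:,:2].astype(np.float32)))
print(manip.sense()["eef_pos"])
E
python3 c.py
```

```text
time_s: 35.67
eef_pos: [499.6, 311.1, 118.3]
eef_rot: [-0.004, -3.14, 0.002]
force: [0.1, -1.1, 1.5]
opening: 85.1
grasp_force: 0.0
0.65 [213.0, 40.1, 352.5, 322.6] ((497.602783203125, 310.35125732421875), (109.92025756835938, 255.02569580078125), 89.80926513671875)
[277 178  12  71 739] ((498.059326171875, 310.9786682128906), (58.000732421875, 8.994857788085938), 0.2551294267177582)
[501.14881503 310.36781038 120.24053805]
```

```bash
python3 -m inch '0 .04 1 0 0 0 85;0 0 1 0 0 0 85;0 0 1 0 0 0 85;0 0 1 0 0 0 85;0 0 1 0 0 0 85;0 0 .3 0 0 0 85;0 0 0 0 0 0 85;0 0 0 0 0 0 85';python3 -m inch '0 0 0 0 0 0 0;0 0 0 0 0 0 0;0 0 0 0 0 0 0;0 0 0 0 0 0 0;0 0 0 0 0 0 0;0 0 0 0 0 0 0;0 0 0 0 0 0 0;0 0 0 0 0 0 0' 100
```

```text
time_s: 36.43
eef_pos: [501.7, 311.5, -11.6]
eef_rot: [0.008, 3.141, 0.001]
force: [-0.2, -0.9, -0.2]
opening: 84.9
grasp_force: 0.0
time_s: 37.1
eef_pos: [500.8, 311.9, -12.5]
eef_rot: [0.006, 3.141, 0.0]
force: [-1.1, -1.6, 5.3]
opening: 10.2
grasp_force: 98.2
```

```bash
python3 -m inch '0 0 -.3 0 0 0 0;0 0 -.6 0 0 0 0;0 0 -.8 0 0 0 0;0 0 -.8 0 0 0 0;0 0 -.8 0 0 0 0;0 0 -.8 0 0 0 0;0 0 -.8 0 0 0 0;0 0 -.6 0 0 0 0;0 0 -.2 0 0 0 0;0 0 0 0 0 0 0';python3 -m inch '0 -.5 0 0 0 0 0;0 -.8 0 0 0 0 0;0 -.8 0 0 0 0 0;0 -.8 0 0 0 0 0;0 -.8 0 0 0 0 0;0 -.8 0 0 0 0 0;0 -.8 0 0 0 0 0;-.4 -.8 0 0 0 0 0;-.6 -.8 0 0 0 0 0;-.8 -.2 0 0 0 0 0';python3 -m inch '-.8 0 0 0 0 0 0;-.8 0 0 0 0 0 0;-.8 0 0 0 0 0 0;-.4 0 0 0 0 0 0;0 0 0 0 0 0 0;0 0 0 0 0 0 0;0 0 0 0 0 0 0'
python3 - <<'E'
from h import *
print(manip.sense()["eef_pos"],manip.sense()["eef_rot"])
c=cam("wrist");im=manip.snapshot("wrist");cv2.imwrite("pics/w9.png",im)
print(manip.sense()["eef_pos"])
h=cv2.cvtColor(im,cv2.COLOR_BGR2HSV);m=cv2.inRange(h,(0,150,90),(8,255,255))|cv2.inRange(h,(172,150,90),(180,255,255))
z=131-68+90
for d in manip.cut_out("cover","wrist")[:1]:
    v,u=np.nonzero(d["region"]);print(d["confidence"],d["extent"],cv2.minAreaRect(pt(c,np.c_[u,v],z+4)[:,:2].astype(np.float32)))
E
```

```text
time_s: 37.93
eef_pos: [501.2, 312.1, 130.6]
eef_rot: [0.006, 3.14, 0.001]
force: [-0.4, -0.5, -4.2]
opening: 9.8
grasp_force: 97.8
time_s: 38.77
eef_pos: [544.0, 130.9, 128.5]
eef_rot: [-0.009, -3.14, 0.002]
force: [0.7, 0.0, -2.8]
opening: 10.0
grasp_force: 97.9
time_s: 39.35
eef_pos: [613.9, 133.4, 128.6]
eef_rot: [-0.007, -3.14, 0.001]
force: [0.6, 0.1, -3.6]
opening: 10.0
grasp_force: 97.9
[613.93561961 133.42709226 128.56497352] [-6.66740161e-03 -3.13966402e+00  6.57186901e-04]
[614.03237762 133.61520408 129.0401825 ]
0.72 [144.1, 0.0, 415.0, 407.8] ((596.7386474609375, 131.82760620117188), (108.08108520507812, 208.43565368652344), 89.725341796875)
```

```bash
python3 -m inch '-.15 .02 0 0 0 -.03 0;0 0 .6 0 0 0 0;0 0 .6 0 0 0 0;0 0 .4 0 0 0 0;0 0 .1 0 0 0 0;0 0 0 0 0 0 0;0 0 0 0 0 0 0';python3 -m inch '0 0 0 0 0 0 0;0 0 0 0 0 0 0';python3 -m inch '0 0 0 0 0 0 0;0 0 0 0 0 0 0'
```

```text
time_s: 40.03
eef_pos: [618.9, 134.4, 87.6]
eef_rot: [0.001, 3.141, 0.0]
force: [0.1, 0.3, -3.6]
opening: 10.2
grasp_force: 97.9
time_s: 40.2
eef_pos: [619.2, 134.4, 87.9]
eef_rot: [0.001, 3.14, 0.0]
force: [-0.7, -0.3, -3.5]
opening: 10.1
grasp_force: 97.9
time_s: 40.37
eef_pos: [619.0, 134.4, 87.4]
eef_rot: [0.001, 3.141, 0.0]
force: [-0.8, 0.5, -3.0]
opening: 9.9
grasp_force: 97.9
```

```bash
python3 -m inch '.05 -.015 0 0 0 0 0;0 0 .15 0 0 0 0;0 0 .15 0 0 0 0;0 0 .1 0 0 0 0;0 0 0 0 0 0 0';python3 -m inch '0 0 .1 0 0 0 0;0 0 .1 0 0 0 0;0 0 0 0 0 0 0';python3 -m inch '0 0 .1 0 0 0 0;0 0 0 0 0 0 0'
```

```text
time_s: 40.78
eef_pos: [617.1, 133.8, 75.9]
eef_rot: [-0.002, -3.14, 0.0]
force: [-0.1, 0.6, -3.6]
opening: 10.1
grasp_force: 97.9
time_s: 41.03
eef_pos: [617.3, 133.9, 71.3]
eef_rot: [-0.002, -3.141, 0.0]
force: [0.5, -0.4, -3.7]
opening: 9.6
grasp_force: 97.9
time_s: 41.2
eef_pos: [617.4, 134.0, 69.0]
eef_rot: [-0.001, -3.141, 0.0]
force: [0.5, 0.4, -2.5]
opening: 10.2
grasp_force: 97.9
```

```bash
python3 -m inch '0 0 .05 0 0 0 0;0 0 0 0 0 0 0';python3 -m inch '0 0 .04 0 0 0 0;0 0 0 0 0 0 0'
```

```text
time_s: 41.37
eef_pos: [617.6, 134.0, 68.5]
eef_rot: [0.002, 3.141, 0.0]
force: [-0.1, -0.8, -0.4]
opening: 10.1
grasp_force: 98.2
time_s: 41.53
eef_pos: [617.6, 134.0, 68.5]
eef_rot: [0.002, 3.14, 0.0]
force: [-3.2, -1.4, 5.4]
opening: 9.9
grasp_force: 99.2
```

```bash
python3 -m inch '0 0 0 0 0 0 85;0 0 0 0 0 0 85;0 0 0 0 0 0 85;0 0 0 0 0 0 85;0 0 0 0 0 0 85;0 0 -.6 0 0 0 85;0 0 -.9 0 0 0 85;0 0 -.9 0 0 0 85;0 0 0 0 0 0 85;0 0 0 0 0 0 85'
python3 - <<'E'
from h import *
c=cam("wrist");manip.snapshot("wrist")
for d in manip.cut_out("cover","wrist")[:1]:
    v,u=np.nonzero(d["region"]);print(d["confidence"],cv2.minAreaRect(pt(c,np.c_[u,v],94)[:,:2].astype(np.float32)))
E
python3 -m inch '.8 -.96 0 0 0 0 85;.8 -.96 0 0 0 0 85;.8 -.96 0 0 0 0 85;.8 -.96 0 0 0 0 85;.8 -.96 0 0 0 0 85;.8 -.96 0 0 0 0 85;.8 -.96 0 0 0 0 85;.8 -.96 0 0 0 0 85;.8 -.96 0 0 0 0 85;0 0 0 0 0 0 85' >/dev/null;python3 -m inch '0 0 0 0 0 0 85;0 0 0 0 0 0 85'
cat > d.py <<'E'
from h import *
import sys
c=cam("wrist");im=manip.snapshot("wrist");cv2.imwrite(f"pics/{sys.argv[1]}.png",im)
h=cv2.cvtColor(im,cv2.COLOR_BGR2HSV)
g=cv2.inRange(h,(50,200,180),(70,255,255));N,l,s,ce=cv2.connectedComponentsWithStats(g)
for i in range(1,N):
    if s[i,4]>15: print("green",s[i],ce[i].round(1),pt(c,[ce[i]],57)[0].round(1))
for d in manip.cut_out("dial","wrist")[:1]:
    e=d["extent"];v,u=np.nonzero(d["region"]);print(d["confidence"],e,"blob",pt(c,[[u.mean(),v.mean()]],80)[0].round(1))
    m=cv2.inRange(h,(0,0,150),(180,70,255))*d["region"].astype(np.uint8);N,l,s,ce=cv2.connectedComponentsWithStats(m)
    for i in range(1,N):
        if s[i,4]>25:
            v,u=np.nonzero(l==i);P=pt(c,np.c_[u,v],93)[:,:2];r=cv2.fitLine(P.astype(np.float32),cv2.DIST_L2,0,.01,.01).ravel();print("white",s[i],P.mean(0).round(1),np.degrees(np.arctan2(r[1],r[0])).round(1),cv2.minAreaRect(P.astype(np.float32)))
print(manip.sense()["eef_pos"])
print("exp dial axis px",proj(c,[[436.5,-82.5,57],[436.5,-82.5,93]]).round(1))
E
python3 d.py wd
```

```text
time_s: 42.37
eef_pos: [618.4, 134.1, 128.7]
eef_rot: [0.002, 3.139, 0.001]
force: [0.0, 0.8, -0.4]
opening: 85.4
grasp_force: 0.0
0.65 ((614.501708984375, 132.4721221923828), (255.95819091796875, 111.86856842041016), 0.2258073091506958)
time_s: 43.47
eef_pos: [437.3, -81.7, 126.6]
eef_rot: [-0.002, -3.141, -0.0]
force: [0.1, 0.1, 0.1]
opening: 85.3
grasp_force: 0.0
0.93 [251.9, 180.2, 309.5, 246.4] blob [424.9 -82.7  80. ]
white [282 183  20  40 186] [417.7 -75.1] -25.6 ((417.3164367675781, -74.80482482910156), (5.84074068069458, 28.337841033935547), 68.37775421142578)
[437.62007412 -81.2253773  126.68491922]
exp dial axis px [[281.4 214.9]
 [281.5 230.7]]
```

```bash
python3 - <<'E'
from h import *
im=cv2.imread("pics/wd.png");h=cv2.cvtColor(im,cv2.COLOR_BGR2HSV);c=cam("wrist")
g=cv2.inRange(h,(45,150,60),(75,255,255));N,l,s,ce=cv2.connectedComponentsWithStats(g)
for i in range(1,N):
    if s[i,4]>10: v,u=np.nonzero(l==i);print(s[i],ce[i].round(1),pt(c,[ce[i]],57)[0].round(1),h[v,u].mean(0).round())
cv2.imwrite("pics/wdc.png",cv2.resize(im[110:310,150:410],None,fx=3,fy=3,interpolation=cv2.INTER_CUBIC))
E
```

```text
(no output)
```

View pics/wdc.png

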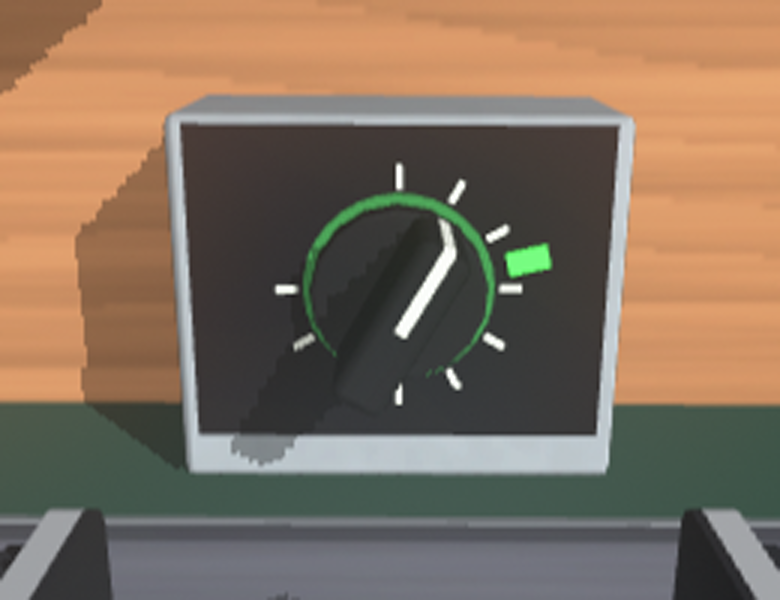

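```bash
python3 - <<'E'
from h import *
c=cam("wrist")
f=lambda p,z:pt(c,[[150+p[0]/3,110+p[1]/3]],z)[0,:2]
for z in (55,57):
    T=[f(p,z) for p in((399,176),(511,289),(286,289),(399,395))];m=f((528,261),z)
    a=np.array([(T[0][0]+T[3][0])/2,(T[1][1]+T[2][1])/2]);d=m-a;print(z,[t.round(1).tolist() for t in T],"axis",a.round(1),"mark",m.round(1),np.linalg.norm(d).round(1),"th",np.degrees(np.arctan2(d[1],-d[0])).round(1))
p,q=f((400,333),93),f((450,250),93);d=q-p;print(p,q,np.linalg.norm(d),np.degrees(np.arctan2(d[1],-d[0])))
E
```

```text
55 [[400.3, -80.8], [430.3, -51.1], [430.3, -110.6], [460.5, -80.7]] axis [430.4 -80.8] mark [422.7 -46.9] 34.8 th 77.2
57 [[400.0, -80.8], [429.7, -51.3], [429.7, -110.4], [459.7, -80.7]] axis [429.8 -80.9] mark [422.2 -47.2] 34.5 th 77.2
[429.78368072 -80.77301163] [410.36987636 -69.73187923] 22.33388467303601 29.62800891898311
```

```bash
python3 -m inch '.3 .02 0 0 0 0 50;0 0 0 0 0 .99 50;0 0 0 0 0 .99 50;0 0 0 0 0 .99 50;0 0 0 0 0 .99 50;0 0 0 0 0 .97 50;0 0 .8 0 0 0 50;0 0 .8 0 0 0 50;0 0 .8 0 0 0 50;0 0 0 0 0 0 50' 30;python3 -m inch '0 0 .6 0 0 0 50;0 0 .5 0 0 0 50;0 0 .3 0 0 0 50;0 0 0 0 0 0 50;0 0 0 0 0 0 50'
```

```text
time_s: 44.4
eef_pos: [427.7, -80.4, 63.6]
eef_rot: [-0.8, -3.032, 0.001]
force: [-0.9, -0.4, -0.3]
opening: 49.9
grasp_force: 0.0
time_s: 44.82
eef_pos: [429.7, -81.2, 32.4]
eef_rot: [-0.803, -3.037, 0.0]
force: [0.5, -0.5, 0.4]
opening: 49.9
grasp_force: 0.0
```

```bash
python3 -m inch '0 0 0 0 0 0 0;0 0 0 0 0 0 0;0 0 0 0 0 0 0;0 0 0 0 0 0 0;0 0 0 0 0 0 0;0 0 0 0 0 0 0' 40
```

```text
time_s: 45.32
eef_pos: [430.4, -81.0, 33.0]
eef_rot: [0.803, 3.036, 0.002]
force: [0.9, 4.4, 6.7]
opening: 13.4
grasp_force: 40.7
```

Gripped (13.4 mm ≈ bar). Turn 47.6°.

```bash
python3 -m inch '0 0 0 0 0 .6 0;0 0 0 0 0 .9 0;0 0 0 0 0 .9 0;0 0 0 0 0 .9 0;0 0 0 0 0 .9 0;0 0 0 0 0 .9 0;0 0 0 0 0 .9 0;0 0 0 0 0 .9 0;0 0 0 0 0 .7 0;0 0 0 0 0 .33 0';python3 -m inch '0 0 0 0 0 0 0;0 0 0 0 0 0 0';python3 -m inch '0 0 0 0 0 0 32;0 0 0 0 0 0 32;0 0 -.4 0 0 0 32;0 0 -.8 0 0 0 32;0 0 -.8 0 0 0 32;0 0 -.8 0 0 0 32;0 0 -.8 0 0 0 32;0 0 0 0 0 -1 32;0 0 0 0 0 -1 32;0 0 0 0 0 -1 32'; python3 -m inch '0 0 0 0 0 -1 32;0 0 0 0 0 -1 32;0 0 0 0 0 -1 32;0 0 0 0 0 -1 32;0 0 0 0 0 -1 32;0 0 0 0 0 -1 32;0 0 0 0 0 -1 32;0 0 0 0 0 -1 32;0 0 0 0 0 -1 32;0 0 0 0 0 0 32' ; python3 d.py we
```

```text
time_s: 46.15
eef_pos: [429.5, -81.7, 33.0]
eef_rot: [1.966, 2.45, -0.001]
force: [-5.1, 0.5, 9.1]
opening: 13.0
grasp_force: 41.1
time_s: 46.32
eef_pos: [429.5, -81.7, 33.0]
eef_rot: [1.961, 2.454, -0.001]
force: [-4.5, 0.2, 9.0]
opening: 13.3
grasp_force: 41.2
time_s: 47.15
eef_pos: [430.1, -81.5, 123.3]
eef_rot: [1.545, 2.734, 0.0]
force: [0.5, -1.3, -0.1]
opening: 31.7
grasp_force: 0.0
time_s: 47.98
eef_pos: [429.9, -81.4, 122.8]
eef_rot: [0.136, 3.138, -0.0]
force: [0.5, -0.8, 0.9]
opening: 32.0
grasp_force: 0.0
0.81 [250.5, 189.6, 313.3, 245.5] blob [423.3 -81.9  80. ]
white [282 220  33  16 171] [427.1 -70.5] -76.9 ((427.18951416015625, -70.61766815185547), (4.474869251251221, 22.5938663482666), 15.775660514831543)
[429.86158685 -81.38186288 122.61819411]
exp dial axis px [[281.7 225.2]
 [281.9 242.7]]
```

```bash
python3 - <<'E'
from h import *
c=cam("wrist")
im=cv2.imread("pics/we.png");h=cv2.cvtColor(im,cv2.COLOR_BGR2HSV)
g=cv2.inRange(h,(45,90,200),(75,255,255));N,l,s,ce=cv2.connectedComponentsWithStats(g)
for i in range(1,N):
    if s[i,4]>20:
        for a in((429.8,-80.9),(430.2,-81.5)):
            p=pt(c,[ce[i]],56)[0,:2];d=p-a;print(s[i],p.round(1),np.linalg.norm(d).round(1),np.degrees(np.arctan2(d[1],-d[0])).round(1))
# brush/cover/bystander check from scene
manip.snapshot("scene");c=cam("scene")
for k,z in(("brush",60),("mat",3),("cover_handle",94),("red_tub",30),("oil_bottle",75)):
  for d in manip.cut_out(k,"scene")[:1]:
    v,u=np.nonzero(d["region"]);print(k,round(d["confidence"],2),d["extent"],cv2.minAreaRect(pt(c,np.c_[u,v],z)[:,:2].astype(np.float32)))
E
```

```text
[318 198  15  12 111] [422.  -47.7] 34.1 76.8
[318 198  15  12 111] [422.  -47.7] 34.7 76.4
brush 0.87 [76.6, 272.6, 135.2, 347.6] ((477.9922790527344, -407.0149841308594), (39.50605392456055, 231.78150939941406), 89.27179718017578)
mat 0.6 [64.1, 265.2, 161.0, 383.3] ((478.9834289550781, -407.750244140625), (130.41015625, 280.5301513671875), 87.29310607910156)
cover_handle 0.82 [271.9, 178.5, 373.4, 254.1] ((615.8524169921875, 127.67848205566406), (122.32988739013672, 260.94378662109375), 89.86305236816406)
red_tub 0.73 [162.9, 355.8, 194.4, 394.8] ((695.8716430664062, -367.0252380371094), (68.92560577392578, 83.20088195800781), 55.9605827331543)
oil_bottle 0.78 [374.2, 177.0, 399.9, 222.3] ((686.372314453125, 328.52606201171875), (52.531333923339844, 184.4698486328125), 28.377479553222656)
```

```bash
python3 -c "
from workcell import manip
print(manip.sign_off())"
```

```text
the job is handed in; nothing more can be done
None
```

The job is handed in at about 48 s; the verdict was not shown. By my last measurements, all 7 off-cuts are in the opening, the cover is seated on its pins, the brush is on the mat bristles down, the pointer is within about 0.5° of the green mark, and the tub and bottle read within a few millimetres of their start positions (I kept the arm and cover away from the hammer but did not re-measure it).

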